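Lay a culture flask back onto its slant rest

TASK

The culture flask stands upright with one broad side facing the foot stop of the low slant rest. Without gripping or lifting it, push it near the cap so that it tips over the foot stop, and let it down gently with the fingers, never letting it drop, until it lies on its broad side on the sloping bed with its foot end at the stop and its cap out beyond the upper end. Leave the flask lying there at rest and do not disturb the little bottles and the vial nearby.

Things in the scene. Friction and masses are not known exactly. Their poses are not given: they have to be found in the camera images.
- flask: Clear plastic culture flask, blue screw cap, loose, 0.11 to 0.2 kg, upright. Origin: centre of its underside; own z up to the cap, x its thin direction, pointing to the rest (the way it must fall), y its wide direction. Body 34 (x) by 80 (y) by 100 mm high, stepped shoulder to 127, neck 24 mm across to 138, cap 28 mm across from 138 to 160. Blank white panel on the -x face
- flask_cap (a point): centre of the blue cap, on the flask's axis 149 mm above its underside. The flask's centre of mass is about 60 mm up, so it overbalances at about 16 degrees of tilt
- flask_toe (a point): middle of the flask's lower edge on the side of the rest (x = +17, z = 0 mm in its frame): the edge about which it begins to tip; it starts 3 to 5 mm from the stop. As the flask leans over the stop this edge stays on the worktop and may slide back to 14 mm from the stop
- slant_rest: Fixed aluminium rest, black rubber bed rising at 20 degrees. Origin: on the worktop at the middle of the foot stop's upright face; own x level, the way the flask falls (up the slope), z up, y along the stop. Foot stop: bar 5 mm high, 16 deep, 130 long, face at x = 0. The bed begins at its top edge, is 100 mm long up the slope, 120 wide between rails 6 mm higher than the bed
- stain_bottle: small dark reagent bottle with a dark red dropper top, 36 mm across, 98 mm high, standing loose farther back; origin at the centre of its underside; leave alone
- immersion_oil: small dark bottle with a red cap and label, 34 mm across, 105 mm high, standing loose farther back; origin at the centre of its underside; leave alone
- vial_4: small purple sample vial with a white cap, 22 mm across, 54 mm high, standing loose farther back; origin at the centre of its underside; leave alone
- bed_end (a point): middle of the bed's upper edge (x = 94, z = 39 mm from the rest's origin). Beyond it all is free. A flask lying flat on the bed is tilted 70 degrees from upright; its neck and cap stick out past this edge, cap centre near x = 120 to 129, z = 66 to 70 mm, with room for a finger beneath; its lowest edge is at x = -14 to -5, z = 0 to 4 mm
There are look-alikes about, which are no part of the job. What is shaped like the flask but green or purple is not meant.

How it is judged:
At the end, for the whole second after the job is handed in: The flask lies at rest on the sloping bed on its broad side, tilted 66 to 74 degrees from upright, square to the stop within 8 degrees, its lower edge between 22 mm before and 6 mm past the stop's face, its cap beyond the bed's upper end and within 30 mm of the middle line (angle between flask's own z axis and vertical between 1.15 and 1.3 rad and angle between the y axis of flask and the y axis of slant_rest, either way round below 0.15 rad and x of flask_toe in the frame of slant_rest between -0.022 and 0.006 m and z of flask_toe in the frame of slant_rest below 0.01 m and x of flask_cap in the frame of slant_rest above 0.095 m and y of flask_cap in the frame of slant_rest between -0.03 and 0.03 m and contact force between flask and slant_rest above 0.2 N and linear speed of flask below 0.02 m/s and angular speed of flask below 0.2 rad/s); the robot touches nothing.
It fails at once if the flask is dropped: it falls or lands faster than 3.5 rad/s (about what it gains in the last 10 mm of a free drop of its cap) (angular speed of flask above 3.5 rad/s).
It fails at once if the flask is lifted: its tipping edge rises more than 30 mm above the worktop (height (world z) of flask_toe above 0.03 m).
It fails at once if the flask is pinched or pressed with more than 15 N (contact force between the fingers and flask above 15 N).
It fails at once if a small bottle or the vial nearby is moved more than 10 mm (distance of any of stain_bottle, immersion_oil, vial_4 from where it was at the start of the episode above 0.01 m).
It also fails if it takes over 51 s, if anything falls off the work surface, if the arm or the gripper's body presses on something with over 40 N, if the wrist force passes 120 N, or if a joint passes its speed limit or range.

ROBOT

A 6-joint arm with a two-finger parallel gripper is mounted at the origin on a cart in front of the work surface, level with it; the furniture and walls round the work are solid. World frame = base frame: x ahead of the robot, y to its left, z up, the work surface at z = 0. Lengths are in m, angles in rad, forces in N, time in s.
With the tool pointing down it reaches from about 0.375 to 0.975 m from the base axis. Payload 3.8 kg.
Tool frame: the origin (TCP) lies at the very end of the fingers, on their centre line; the grasp point (between the pads) lies 19 mm behind it; z points along the fingers, y is the line along which they close (so a half turn about z gives the same grasp; the last joint's range is limited). The gripper opens to 85 mm and grips with 20 to 120 N. Pads are 22 mm wide; open, the fingers measure 114 mm over their backs; the gripper's body (76 mm by 85 mm) begins 54 mm behind the grasp point. The pads swing forward as they close: fully open they stand 13 mm farther back than shut.
Start: joints at [-1.145, 0.264, 1.604, -0, 1.274, -0.037], TCP at [0.301, -0.604, 0.231] pointing down, gripper open.
Joint ranges: [-2.63, 2.63], [-0.94, 2.18], [0.31, 2.57], [-1.31, 4.45], [0, 2.66], [-2.55, 2.55]. Speed limits (rad/s): [2.57, 2.57, 3.14, 3.14, 3.14, 3.14].

INTERFACE

Orientations are given as a rotation vector (axis times angle).
In Python, from workcell import monitor, viewer, job gives the robot as it stands. The module is installed in compiled form; this text tells all that it offers.
- The arm moves only by the tool step_arm, never from a script. Its argument "series" is one flat list of numbers, 4 for each row, row after row: the shift along the tool's x, y, z in m, then the turn about the tool's z in rad. A call has 1 to 8 rows; each row is the pose to reach, as a shift and turn from the pose commanded when the call began, along the tool's axes at that moment; what a row does not reach only later rows make up. A row lasts 1/8 s, in which the tool goes at most 62.5 mm and 10.7 degrees, less where a joint would pass 70% of its speed; a pose out of reach is approached as far as the arm can. A call with a gripper value outside its range is refused whole. "gripper" is the opening, from 0 (shut) to 1 (fully open), set as the call begins (left out, the last holds). The fingers move at their own pace and stop on an object; "newtons" is the grip in N (left out, the last holds). Time passes only in rows, so rows that repeat a pose let the fingers close. It gives the time, the measured TCP pose, the force, the opening and the grip force at its end, in the units of the state.
- monitor.read_state(): the state, without advancing time (a new reading comes with each control period).
- viewer.read_camera(name): name is "scene" or "top" or "wrist"; returns a dict with "image" (384x512x3 uint8, red, green, blue), "intrinsics" (3x3 intrinsics, pixels), "T" (4x4, takes a point from camera to world coordinates); the wrist camera has in their place "hand_eye" (4x4, takes a point from camera to tool coordinates, whose origin is the TCP and whose axes are the flange's). Camera axes: x right, y up, looking along -z (the intrinsics and any distortion apply to the point x, -y, -z); pixel columns grow to the right and rows downward; lengths in m; the calibration is good to about 2 mm. A picture is of the moment at which its call begins: read the wrist's pose just before it. There is no depth.
- job.finish_job(): hands the job in; it is judged then, once.
Trained networks look in a picture, given as the dict that the camera call returned (one of the last four; its "shot" number tells which), for a name from the list of things; names that differ only in an ending like _2 or _b are one class to them, and where a whole thing is asked for, a point or a joint stands for the part that bears it (a point fixed in the world has none). Each returns a list of dicts, best first, with "score" (0 to 1); they miss things now and then, are a little off and sometimes report something else, mostly with a low value. They report only what shows in the picture. A call takes as long as a camera call. They do not tell look-alikes from the thing itself.
- viewer.boxes_of(picture, label): "extent" ([centre column, centre row, width, height] in pixels, round what is visible of it).
- viewer.spot_point(picture, label): "point" ([column, row] in pixels: a listed point, or the origin of a listed thing).
The state is a dict: "time": time; "q": joint angles; "joint_vel": joint speeds; "joint_torque": joint torques, N m; "tool_pos": TCP position; "tcp_rot": TCP orientation; "wrist_force": force on the tool from outside, world axes, zero at the start; "torque": the same for the moment, N m; "width": opening from 0.0 (shut) to 1.0 (fully open); "grip_force": force on a finger pad.
Only numpy, scipy, OpenCV 4.12 (cv2) and the standard library are available. Lean on these libraries where they do the work, as an engineer would, in place of code of your own. Each camera call takes 0.05 s, during which the arm holds its last target. There are 200 camera calls.

## Working session

There is one attempt and no reset: what is moved stays moved. The work goes in short steps, Python scripts to look and compute and a tool call to move; the robot and the scene stay as the last step left them, time stands still between calls to the robot, and variables do not carry over. Pictures are saved under pics/ and viewed, at most 10 in all, crops included, and the job is handed in when it is done.

Besides the shell and the picture viewer there is one more tool, called as a command line: name --argument value ..., lists and objects as JSON in quotes. step_arm: Moves the arm, as the interface text tells. Its arguments: {"type":"object","properties":{"series":{"type":"array"},"gripper":{"type":"number"},"newtons":{"type":"number"}},"required":["series"]}

```bash
mkdir -p pics; cat > h.py <<'E'
import numpy as np, cv2
from scipy.spatial.transform import Rotation as R
from workcell import monitor, viewer, job
def ray(p,uv,T=None):
    T=p["T"] if T is None else T
    K=np.array(p["intrinsics"]); 
    d=np.linalg.inv(K)@np.array([uv[0],uv[1],1.]); d=np.array([d[0],-d[1],-d[2]])
    T=np.array(T); return T[:3,3],T[:3,:3]@d
def atz(p,uv,z):
    o,d=ray(p,uv); return o+d*(z-o[2])/d[2]
def proj(p,X):
    T=np.array(p["T"]); c=T[:3,:3].T@(np.array(X)-T[:3,3]); k=np.array(p["intrinsics"])@np.array([c[0],-c[1],-c[2]]); return k[:2]/k[2]
def tri(a,ua,b,ub):
    o1,d1=ray(a,ua);o2,d2=ray(b,ub);d1/=np.linalg.norm(d1);d2/=np.linalg.norm(d2)
    s=np.linalg.lstsq(np.c_[d1,-d2],o2-o1,rcond=None)[0]; x=o1+d1*s[0];y=o2+d2*s[1]; return (x+y)/2,np.linalg.norm(x-y)
E
python3 - <<'E'
from h import *
np.set_printoptions(precision=4,suppress=True)
s=monitor.read_state();print(s["tool_pos"],s["tcp_rot"],s["wrist_force"])
P={}
for n in("scene","top"):
    p=viewer.read_camera(n);P[n]=p
    print(n,p.keys(),np.array(p["intrinsics"]).ravel(),np.array(p["T"]).ravel())
    cv2.imwrite(f"pics/{n}0.png",p["image"][:,:,::-1])
    for l in("flask","slant_rest","stain_bottle","immersion_oil","vial_4"):
        print(l,[(np.round(d["extent"]),round(d["score"],2)) for d in viewer.boxes_of(p,l)[:3]])
    for l in("flask","flask_cap","flask_toe","slant_rest","bed_end","stain_bottle","immersion_oil","vial_4"):
        print(l,[(np.round(d["point"],1),round(d["score"],2)) for d in viewer.spot_point(p,l)[:3]])
E
cd pics; python3 -c "
import cv2,numpy as np
cv2.imwrite('both.png',np.hstack([cv2.resize(cv2.imread(f'{n}0.png'),(400,300)) for n in('scene','top')]))"
```

```text
[ 0.3011 -0.6033  0.2299] [-3.0556 -0.72    0.0007] [ 0.1113 -0.3317  0.6608]
scene dict_keys(['image', 'intrinsics', 'T', 'shot']) [364.5727   0.     260.8663   0.     364.5727 194.118    0.       0.
   1.    ] [-0.8731  0.2915 -0.3908  0.2889 -0.4872 -0.4958  0.7189  0.8092  0.0158
  0.8181  0.5749  0.6042  0.      0.      0.      1.    ]
flask [(array([352., 174.,  39.,  54.]), 0.96), (array([242., 264.,  45.,  63.]), 0.83), (array([241., 325.,  39.,  89.]), 0.81)]
slant_rest [(array([300., 251.,  62.,  36.]), 0.75)]
stain_bottle [(array([253., 180.,  13.,  34.]), 0.84)]
immersion_oil [(array([232., 187.,  12.,  37.]), 0.78), (array([253., 181.,  15.,  31.]), 0.37), (array([305., 210.,  36.,  60.]), 0.2)]
vial_4 [(array([209., 255.,  10.,  25.]), 0.69)]
flask [(array([243. , 349.3]), 0.93), (array([308.8, 205.8]), 0.91), (array([308.4, 234.7]), 0.63)]
flask_cap [(array([241.5, 294.1]), 0.97), (array([311.4, 182.1]), 0.93), (array([355.2, 147.8]), 0.85)]
flask_toe [(array([303.6, 237. ]), 0.97), (array([351. , 199.6]), 0.91), (array([249.7, 297.2]), 0.85)]
slant_rest [(array([304.2
[... 652 characters left out ...]
4.]), 0.97), (array([284., 233.,  29.,  39.]), 0.47)]
stain_bottle [(array([311., 149.,  16.,  17.]), 0.69)]
immersion_oil [(array([290., 138.,  15.,  18.]), 0.66)]
vial_4 [(array([201., 174.,   7.,  11.]), 0.49)]
flask [(array([145.4, 239.7]), 0.86), (array([362.9, 247.7]), 0.85), (array([282.2, 228.4]), 0.72)]
flask_cap [(array([343.1, 210.2]), 0.9), (array([125.1, 245.4]), 0.87), (array([290.1, 234.4]), 0.74)]
flask_toe [(array([181.8, 224.4]), 0.95), (array([319.7, 212.8]), 0.84), (array([274.1, 231.7]), 0.82)]
slant_rest [(array([277.7, 234.4]), 0.7)]
bed_end [(array([238., 241.]), 0.81)]
stain_bottle []
immersion_oil [(array([286.3, 138.2]), 0.8)]
vial_4 [(array([202.1, 173.9]), 0.51)]
```

View pics/scene0.png

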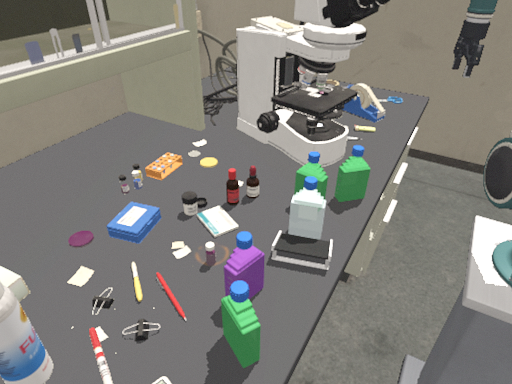

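View pics/top0.png

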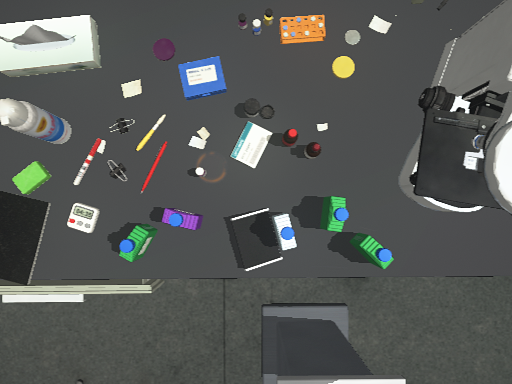

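The scene view shows the clear flask at (308,210) with its cap at (311,184), and the rest at (302,248) on the camera side of it. The top view has the cap at (287,234) and the rest at (255,240), so the flask falls to image left (+y). Green look-alikes stand at (336,213) and (375,250), behind the flask, and a purple one is at (182,219).

```bash
python3 - <<'E'
from h import *
np.set_printoptions(precision=4,suppress=True)
a=viewer.read_camera("scene");b=viewer.read_camera("top")
ia=a["image"];ib=b["image"]
# blue caps: hsv
for n,p in(("s",a),("t",b)):
    h=cv2.cvtColor(p["image"],cv2.COLOR_RGB2HSV)
    m=cv2.inRange(h,(100,150,80),(125,255,255))
    k,_,st,c=cv2.connectedComponentsWithStats(m)
    print(n,[(st[i].tolist(),c[i].round(1)) for i in range(1,k) if st[i][4]>25])
S=lambda p,l:[np.array(d["point"]) for d in viewer.spot_point(p,l) if d["score"]>.3]
for l in("flask_cap","flask_toe","slant_rest","bed_end","flask"):
    for u in S(a,l):
        for v in S(b,l):
            x,e=tri(a,u,b,v)
            if e<.012: print(l,u.round(1),v.round(1),x,round(e,4))
crop=lambda i,r,c,h,w:cv2.resize(i[r:r+h,c:c+w,::-1],(400,400),interpolation=cv2.INTER_CUBIC)
cv2.imwrite("pics/c1.png",np.hstack([crop(ia,170,255,110,110),crop(ib,185,215,90,90)]))
E
```

```text
s [([345, 97, 31, 25, 212], array([358.1, 109.3])), ([352, 146, 12, 10, 99], array([357.6, 150.5])), ([308, 152, 12, 11, 105], array([313.7, 156.9])), ([304, 177, 14, 13, 145], array([310.1, 182.7])), ([138, 219, 21, 20, 93], array([147.2, 228.8])), ([108, 227, 11, 10, 47], array([112.6, 231.7])), ([121, 233, 9, 8, 31], array([125.1, 236.2])), ([237, 232, 15, 17, 221], array([243.9, 239.9])), ([131, 236, 9, 7, 26], array([134.5, 239.4])), ([230, 281, 19, 21, 302], array([238.9, 291.1])), ([1, 344, 44, 37, 408], array([ 28.4, 366.2]))]
t [([178, 56, 48, 44, 994], array([202.1,  79.3])), ([46, 117, 18, 24, 110], array([ 58. , 131.4])), ([334, 208, 15, 13, 151], array([341., 214.])), ([169, 213, 14, 14, 149], array([175.6, 219.6])), ([281, 227, 13, 13, 131], array([287.2, 232.9])), ([119, 239, 16, 14, 171], array([126.6, 245.2])), ([376, 248, 16, 14, 168], array([383.4, 254.4]))]
flask_cap [240.1 240.1] [176.4 219.4] [0.557  0.3841 0.147 ] 0.0084
flask_cap [240.1 240.1] [129.2 243.1] [0.5108 0.4612 0.2289] 0.0027
flask_cap [238. 293.] [176.4 219.4] [0.5527 0.4049 0.0238] 0.0062
flask_ca
[... 778 characters left out ...]
9.6 230.5] [ 0.5186  0.1472 -0.0226] 0.0
bed_end [301.3 252.9] [237.  246.2] [0.4857 0.2548 0.0405] 0.0015
flask [244.5 295.2] [145.3 239.8] [0.5067 0.4599 0.1033] 0.0003
flask [244.5 295.2] [182.3 218. ] [0.5515 0.3913 0.0039] 0.0031
flask [241.2 346.8] [145.3 239.8] [ 0.4986  0.4868 -0.0061] 0.0004
flask [241.2 346.8] [182.3 218. ] [ 0.5478  0.4148 -0.1442] 0.0035
flask [308.1 204.6] [325.6 210.4] [ 0.5659  0.0307 -0.0019] 0.0076
flask [308.1 204.6] [281.  228.7] [0.5248 0.15   0.0905] 0.0088
flask [348.4 196.6] [368.3 245.6] [ 0.4795 -0.0761 -0.0091] 0.0003
flask [308.3 233.4] [325.6 210.4] [ 0.564   0.0086 -0.1239] 0.0097
flask [308.3 233.4] [281.  228.7] [ 0.5192  0.1429 -0.0023] 0.0107
```

View pics/c1.png

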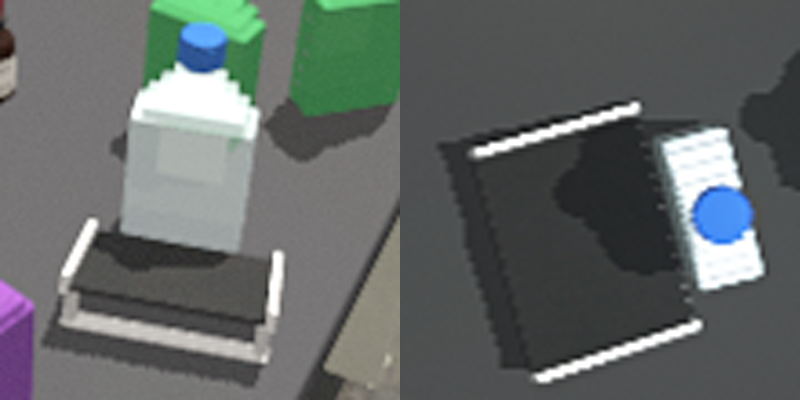

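The crop shows the flask with its broad side parallel to the stop, its foot just touching the bed's lower edge and its cap centred. I fit the rest pose from the rails and the network points together, then plan the yaw.

```bash
python3 - <<'E'
from h import *
from scipy.optimize import least_squares
np.set_printoptions(precision=4,suppress=True)
a=viewer.read_camera("scene");b=viewer.read_camera("top")
k=90/400
px=lambda u,v:(215+(u-400)*k-.5,185+v*k-.5)
obs=[(b,px(637,106),(0,-.063,.011),.5),(b,px(476,153),(.094,-.063,.045),.5),(b,px(699,324),(0,.063,.011),.5),(b,px(541,379),(.094,.063,.045),.5),
(a,(301.7,252),(.094,0,.039),.5),(b,(237.5,243.5),(.094,0,.039),.5),(a,(304.6,239.8),(0,0,0),.5),(b,(278.6,232.5),(0,0,0),.4),(a,(303.8,237.6),(-.004,0,0),.4),(b,(272.9,231.2),(-.004,0,0),.3)]
def W(p,X):
    c,s=np.cos(p[2]),np.sin(p[2]); X=np.array(X); return np.array([p[0]+c*X[0]-s*X[1],p[1]+s*X[0]+c*X[1],X[2]])
f=lambda p:np.concatenate([w*(proj(c,W(p,X))-u) for c,u,X,w in obs])
r=least_squares(f,[.517,.165,1.9],loss="soft_l1");p=r.x
print("rest",p,np.degrees(p[2]));print(f(p).reshape(-1,2))
np.save("rest.npy",p)
cap,e=tri(a,(310.6,183.2),b,(287.2,232.9));print("cap",cap,e)
Ri=np.array([[np.cos(p[2]),np.sin(p[2])],[-np.sin(p[2]),np.cos(p[2])]])
print("cap in rest",Ri@(cap[:2]-p[:2]))
print("expected cap px",proj(a,W(p,(-.021,0,.149))),proj(b,W(p,(-.021,0,.155))))
# flask white top, top view
h=cv2.cvtColor(b["image"],cv2.COLOR_RGB2GRAY); m=(h>170).astype(np.uint8); m[:, :271]=0;m[:,300:]=0;m[:205]=0;m[255:]=0
q=np.argwhere(m)[:,::-1].astype(np.float32);print("minrect",cv2.minAreaRect(q),len(q))
s=monitor.read_state();M=R.from_rotvec(s["tcp_rot"]).as_matrix();print(M,s["q"])
E
```

```text
rest [0.5152 0.1613 1.8476] 105.85800257119212
[[-0.0477 -0.0387]
 [-0.3958  0.1569]
 [ 0.1207 -0.1311]
 [-0.3958  0.0393]
 [-0.5632 -0.0348]
 [ 0.3374  0.3875]
 [ 0.0893 -1.1869]
 [-1.5994 -0.0422]
 [ 0.4778 -0.4895]
 [ 0.9693  0.2241]]
cap [0.5225 0.1425 0.1474] 6.067594749679688e-05
cap in rest [-0.0201 -0.002 ]
expected cap px [311.5577 182.5252] [288.1847 233.8858]
minrect ((285.0000305175781, 231.5), (34.59120559692383, 14.815601348876953), 75.0685806274414) 364
[[ 0.8948  0.4465  0.    ]
 [ 0.4465 -0.8948 -0.    ]
 [ 0.      0.     -1.    ]] [-1.1449  0.2639  1.604   0.      1.2737 -0.0369]
```

step_arm --series '[0.034, -0.039, -0.003, -0.16, 0.069, -0.079, -0.007, -0.32, 0.103, -0.118, -0.01, -0.48, 0.137, -0.157, -0.013, -0.64, 0.172, -0.197, -0.017, -0.8, 0.206, -0.236, -0.02, -0.96, 0.237, -0.275, -0.02, -1.12, 0.268, -0.313, -0.02, -1.28]' --gripper 1.0

```text
time: 3.7
tool_pos: [0.4016, -0.2027, 0.2517]
tcp_rot: [2.016, 2.408, 0.001]
wrist_force: [1.0, -1.0, 0.0]
width: 1.0
grip_force: 0.0
```

```bash
cat >> h.py <<'E'
def rows(pts,yaw=None):
    """world TCP targets -> tool-axis shifts from the present pose; yaw: tool-y world angle (deg) wanted"""
    s=monitor.read_state();M=R.from_rotvec(s["tcp_rot"]).as_matrix();t=np.array(s["tool_pos"])
    ang=np.arctan2(M[1,1],M[0,1]); print("t",round(s["time"],2),"tcp",t.round(4),"ytool",np.degrees(ang).round(1),"q",np.round(s["q"],2),"F",np.round(s["wrist_force"],2),"w",round(s["width"],3))
    for p in pts: print((M.T@(np.array(p)-t)).round(4))
    if yaw is not None: print("turn",-((np.radians(yaw)-ang+np.pi)%(2*np.pi)-np.pi))
def rest2w(x,y,z):
    p=np.load("rest.npy");c,s=np.cos(p[2]),np.sin(p[2]);return np.array([p[0]+c*x-s*y,p[1]+s*x+c*y,z])
E
python3 -c "
from h import *
rows([(.40,-.05,.25),(.45,.1,.25),(.5225,.1425,.25)],105.9)"
```

```text
t 3.7 tcp [ 0.4016 -0.2027  0.2517] ytool 10.1 q [-0.52 -0.19  2.03  0.    1.29 -0.7 ] F [ 0.95 -1.02  0.04] w 1.0
[0.1506 0.0253 0.0016]
[0.2895 0.1009 0.0016]
[0.3186 0.1798 0.0017]
turn -1.6712729652383107
```

step_arm --series '[0.05, 0.008, 0.0, -0.18, 0.1, 0.017, 0.0, -0.36, 0.15, 0.025, 0.0, -0.54, 0.2, 0.052, 0.0, -0.72, 0.245, 0.077, 0.0, -0.9, 0.29, 0.101, 0.0, -1.08, 0.305, 0.14, 0.0, -1.26, 0.318, 0.18, 0.0, -1.44]' --gripper 1.0

```text
time: 4.7
tool_pos: [0.5251, 0.1414, 0.2516]
tcp_rot: [-0.077, 3.14, 0.0]
wrist_force: [-0.1, 0.0, 0.4]
width: 0.998
grip_force: 0.0
```

step_arm --series '[0.0, 0.0, 0.0, -0.12, 0.0, 0.0, 0.0, -0.23, 0.0, 0.0, 0.0, -0.23, 0.0, 0.0, 0.0, -0.23]' --gripper 0.59

```text
time: 5.2
tool_pos: [0.5243, 0.1398, 0.2514]
tcp_rot: [-0.422, 3.113, 0.0]
wrist_force: [0.6, 0.6, 0.4]
width: 0.588
grip_force: 0.0
```

```bash
python3 - <<'E'
from h import *
rows([(.5225,.1425,.25),(.5225,.1425,.137)],105.9)
s=monitor.read_state();p=viewer.read_camera("wrist");print(np.array(p["hand_eye"]).round(3))
a=viewer.read_camera("scene")
cv2.imwrite("pics/w1.png",np.hstack([cv2.resize(p["image"],(400,300)),cv2.resize(a["image"][60:300,160:480],(400,300))])[:,:,::-1])
E
```

```text
t 5.2 tcp [0.5243 0.1398 0.2514] ytool 105.4 q [ 0.21  0.    1.86 -0.    1.28 -1.63] F [0.56 0.56 0.42] w 0.588
[0.001  0.0031 0.0014]
[0.001  0.0031 0.1144]
turn -0.008138135020099746
[[-0.     0.964  0.266  0.067]
 [ 1.     0.     0.    -0.001]
 [-0.     0.266 -0.964 -0.143]
 [ 0.     0.     0.     1.   ]]
```

View pics/w1.png

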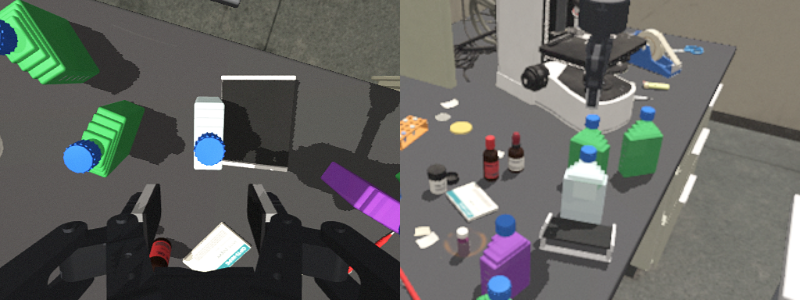

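The wrist view shows the cap at (209,150), midway between the fingers at columns 150 and 258. The scene crop shows the hand above the flask. I check the cap position with the wrist camera.

```bash
python3 - <<'E'
from h import *
s=monitor.read_state();p=viewer.read_camera("wrist")
T=np.eye(4);T[:3,:3]=R.from_rotvec(s["tcp_rot"]).as_matrix();T[:3,3]=s["tool_pos"]
p=dict(p);p["T"]=T@np.array(p["hand_eye"])
h=cv2.cvtColor(p["image"],cv2.COLOR_RGB2HSV);m=cv2.inRange(h,(98,100,80),(125,255,255));m[:, :215]=0;m[:,330:]=0
k,_,st,c=cv2.connectedComponentsWithStats(m);i=1+st[1:,4].argmax();print(st[i],c[i],p["intrinsics"][0])
w=atz(p,c[i],.155);q=np.load("rest.npy");print(w,R.from_euler("z",-q[2]).apply(w-np.r_[q[:2],0]))
E
```

```text
[ 248  169   41   43 1298] [267.9807396  190.69953775] [335.49083146   0.         260.87941802]
[0.52087468 0.14283551 0.155     ] [-0.01931752 -0.00044809  0.155     ]
```

step_arm --series '[0.002, 0.0035, 0.0, -0.01, 0.002, 0.0035, 0.03, -0.01, 0.002, 0.0035, 0.06, -0.01, 0.002, 0.0035, 0.09, -0.01, 0.002, 0.0035, 0.114, -0.01, 0.002, 0.0035, 0.114, -0.01]'

```text
time: 6.1
tool_pos: [0.5193, 0.1424, 0.135]
tcp_rot: [0.44, -3.106, 0.0]
wrist_force: [-0.5, -0.0, 0.8]
width: 0.588
grip_force: 0.0
```

```bash
cat >> h.py <<'E'
from scipy.optimize import least_squares
def capmask(p,box):
    h=cv2.cvtColor(p["image"],cv2.COLOR_RGB2HSV);m=cv2.inRange(h,(98,100,50),(125,255,255))
    z=np.zeros_like(m);x0,y0,x1,y1=box;z[y0:y1,x0:x1]=m[y0:y1,x0:x1]
    k,_,st,c=cv2.connectedComponentsWithStats(z)
    return [(st[i].tolist(),c[i].round(1)) for i in range(1,k) if st[i][4]>15]
def look(name=None):
    s=monitor.read_state();w=dict(viewer.read_camera("wrist"));a=viewer.read_camera("scene")
    T=np.eye(4);T[:3,:3]=R.from_rotvec(s["tcp_rot"]).as_matrix();T[:3,3]=s["tool_pos"];w["T"]=T@np.array(w["hand_eye"])
    q=np.load("rest.npy")
    t=R.from_euler("z",-q[2]).apply(np.array(s["tool_pos"])-np.r_[q[:2],0]);print("tcp in rest",t.round(4))
    print("scene blue",capmask(a,(270,165,345,275)));print("wrist blue",capmask(w,(120,60,420,384)))
    print("scene cap px by tilt:",[(d,proj(a,capc(d)).round(1).tolist(),proj(w,capc(d)).round(1).tolist()) for d in range(0,71,10)])
    if name: cv2.imwrite(f"pics/{name}.png",np.hstack([cv2.resize(w["image"],(400,300)),cv2.resize(a["image"][110:290,210:450],(400,300))])[:,:,::-1])
def capc(deg,toe=-.004,l=(-.017,.149)):
    r=np.radians(deg);t=min(toe,-.005*np.tan(r));return rest2w(t+l[0]*np.cos(r)+l[1]*np.sin(r),0,-l[0]*np.sin(r)+l[1]*np.cos(r))
E
python3 - <<'E'
from h import *
look("w2"); rows([capc(0)+[0,0,-.012]],105.9)
E
```

```text
tcp in rest [-0.0194  0.0012  0.135 ]
scene blue []
wrist blue [([227, 231, 75, 83, 4709], array([264.1, 272.7]))]
scene cap px by tilt: [(0, [311.6, 182.5], [260.2, 266.6]), (10, [310.2, 188.5], [322.0, 267.6]), (20, [308.6, 196.4], [379.9, 263.6]), (30, [306.8, 206.1], [427.8, 255.3]), (40, [304.8, 217.2], [461.7, 244.3]), (50, [303.0, 228.7], [478.9, 232.1]), (60, [301.2, 240.3], [482.8, 219.9]), (70, [299.8, 250.9], [474.2, 208.5])]
t 6.2 tcp [0.5217 0.1428 0.1379] ytool 106.1 q [ 0.22  0.09  1.99  0.    1.06 -1.63] F [ 0.14 -0.17  0.95] w 0.589
[ 0.0013 -0.0014  0.0009]
turn 0.0037211814204294313
```

View pics/w2.png

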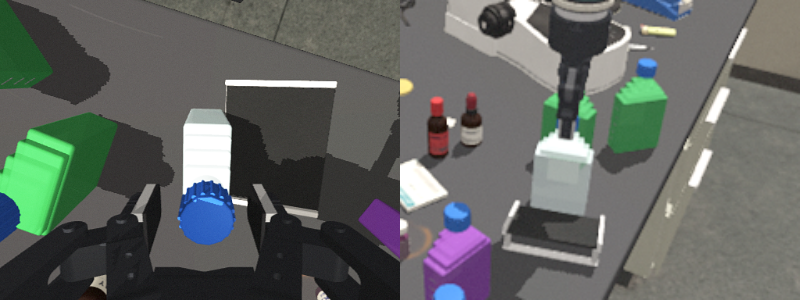

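The fingers straddle the cap. In the wrist view the cap is at (206,212), with pads at columns 155 and 258. Now I push slowly along tool y.

step_arm --series '[0.0, 0.005, 0.0, 0.0, 0.0, 0.01, 0.0, 0.0, 0.0, 0.015, 0.0, 0.0, 0.0, 0.02, 0.0, 0.0, 0.0, 0.025, 0.0, 0.0, 0.0, 0.03, 0.0, 0.0, 0.0, 0.035, 0.0, 0.0, 0.0, 0.04, 0.0, 0.0]'

```text
time: 7.2
tool_pos: [0.5103, 0.1814, 0.1372]
tcp_rot: [0.44, -3.111, -0.0]
wrist_force: [0.6, 0.1, -0.1]
width: 0.589
grip_force: 0.0
```

```bash
python3 - <<'E'
from h import *
look(); rows([],105.9)
E
```

```text
tcp in rest [ 0.0207 -0.0008  0.1372]
scene blue []
wrist blue [([203, 227, 75, 81, 4629], array([239. , 267.9]))]
scene cap px by tilt: [(0, [311.6, 182.5], [167.0, 259.9]), (10, [310.2, 188.5], [227.7, 260.9]), (20, [308.6, 196.4], [287.4, 257.0]), (30, [306.8, 206.1], [339.6, 249.1]), (40, [304.8, 217.2], [379.6, 238.6]), (50, [303.0, 228.7], [403.7, 226.8]), (60, [301.2, 240.3], [414.7, 215.0]), (70, [299.8, 250.9], [412.8, 204.0])]
t 7.3 tcp [0.5102 0.1816 0.1372] ytool 106.1 q [ 0.3   0.09  1.99  0.    1.06 -1.56] F [ 0.57 -0.91  0.82] w 0.59
turn 0.0042712053291391605
```

step_arm --series '[0.0, 0.003, 0.0, 0.0, 0.0, 0.006, 0.0, 0.0, 0.0, 0.009, 0.0, 0.0, 0.0, 0.012, 0.0, 0.0, 0.0, 0.0145, 0.0, 0.0, 0.0, 0.017, 0.0, 0.0, 0.0, 0.017, 0.0, 0.0, 0.0, 0.017, 0.0, 0.0]'

```text
time: 8.3
tool_pos: [0.5057, 0.1975, 0.1373]
tcp_rot: [-0.44, 3.111, 0.0]
wrist_force: [0.7, 0.3, -0.2]
width: 0.589
grip_force: 0.1
```

```bash
python3 - <<'E'
from h import *
look("w3"); rows([],105.9)
E
```

```text
tcp in rest [ 0.0374 -0.0008  0.1373]
scene blue []
wrist blue [([242, 223, 76, 78, 4315], array([279.7, 261.7]))]
scene cap px by tilt: [(0, [311.6, 182.5], [128.3, 259.7]), (10, [310.2, 188.5], [188.7, 260.7]), (20, [308.6, 196.4], [249.4, 256.8]), (30, [306.8, 206.1], [303.6, 249.0]), (40, [304.8, 217.2], [346.2, 238.4]), (50, [303.0, 228.7], [373.1, 226.7]), (60, [301.2, 240.3], [386.9, 214.9]), (70, [299.8, 250.9], [387.7, 203.9])]
t 8.4 tcp [0.5057 0.1974 0.1373] ytool 106.1 q [ 0.33  0.09  1.98 -0.    1.06 -1.53] F [-0.19 -0.34 -0.48] w 0.592
turn 0.0036670280740844774
```

View pics/w3.png

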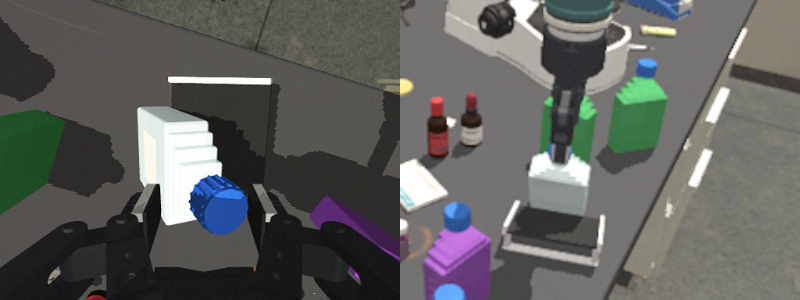

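The flask has tipped to about 25° and leans on the front finger: cap at (218,205), front pad at column 260. I now swing the rear finger out sideways, turning about the front contact.

step_arm --series '[0.004, 0.001, 0.001, 0.131, 0.0083, 0.0027, 0.002, 0.262, 0.0122, 0.0053, 0.003, 0.393, 0.016, 0.0089, 0.004, 0.524, 0.0195, 0.0129, 0.005, 0.654, 0.0226, 0.0172, 0.006, 0.785, 0.0254, 0.021, 0.006, 0.916, 0.0277, 0.0249, 0.006, 1.047]'

```text
time: 9.4
tool_pos: [0.4721, 0.2137, 0.1313]
tcp_rot: [1.18, 2.911, 0.0]
wrist_force: [0.6, 0.3, -0.0]
width: 0.589
grip_force: 0.0
```

```bash
python3 - <<'E'
from h import *
look("w4"); rows([],15.9)
E
```

```text
tcp in rest [0.0622 0.0272 0.1313]
scene blue [([299, 200, 3, 8, 19], array([300.2, 202.9]))]
wrist blue [([267, 279, 65, 70, 3250], array([299.7, 313.9]))]
scene cap px by tilt: [(0, [311.6, 182.5], [224.4, 427.5]), (10, [310.2, 188.5], [251.2, 390.8]), (20, [308.6, 196.4], [279.5, 343.9]), (30, [306.8, 206.1], [306.1, 291.9]), (40, [304.8, 217.2], [327.9, 241.3]), (50, [303.0, 228.7], [341.7, 199.3]), (60, [301.2, 240.3], [348.0, 167.7]), (70, [299.8, 250.9], [346.8, 148.9])]
t 9.5 tcp [0.4719 0.2138 0.1313] ytool 46.1 q [ 0.38  0.05  2.04  0.    1.05 -0.43] F [ 0.15 -0.1  -0.16] w 0.589
turn 0.5275104565775353
```

View pics/w4.png

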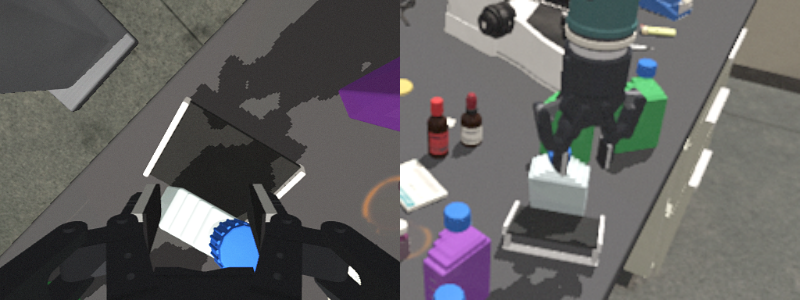

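Turning went well. The tilt is about 26°, with the cap at (235,245) leaning on the right-hand (front) finger. I finish the quarter turn.

step_arm --series '[0.0044, 0.0003, 0.001, 0.131, 0.0085, 0.0012, 0.002, 0.262, 0.0122, 0.0024, 0.003, 0.393, 0.0156, 0.004, 0.004, 0.527, 0.0156, 0.004, 0.004, 0.527]'

```text
time: 10.12
tool_pos: [0.4637, 0.2273, 0.1272]
tcp_rot: [1.888, 2.511, -0.0]
wrist_force: [-0.4, -0.2, 0.0]
width: 0.589
grip_force: 0.0
```

```bash
python3 - <<'E'
from h import *
look("w5"); rows([],15.9)
E
```

```text
tcp in rest [0.0776 0.0315 0.1272]
scene blue [([308, 197, 5, 13, 35], array([310.1, 202.5])), ([298, 199, 5, 10, 29], array([300.4, 202.9]))]
wrist blue [([303, 291, 30, 58, 1059], array([317.5, 320.1]))]
scene cap px by tilt: [(0, [311.6, 182.5], [325.2, 456.7]), (10, [310.2, 188.5], [328.6, 415.1]), (20, [308.6, 196.4], [330.3, 361.7]), (30, [306.8, 206.1], [330.0, 302.3]), (40, [304.8, 217.2], [327.6, 244.3]), (50, [303.0, 228.7], [323.5, 196.3]), (60, [301.2, 240.3], [318.5, 160.6]), (70, [299.8, 250.9], [313.1, 140.1])]
t 10.22 tcp [0.4638 0.2272 0.1273] ytool 16.1 q [ 0.41  0.06  2.05 -0.    1.04  0.13] F [ 0.2  -0.52 -0.05] w 0.591
turn 0.00409650475489487
```

View pics/w5.png

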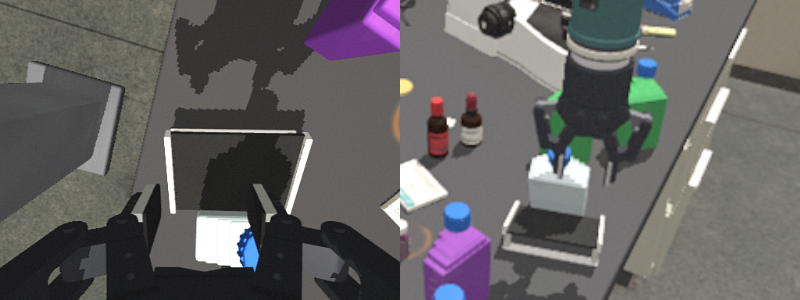

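The quarter turn is done and the tilt is about 27°. The finger stands in front of the cap's middle, with blue on both sides of it at columns 300 and 310 of the scene image. Tool x now points along the fall, so I lower along the arc.

step_arm --series '[0.0043, 0.0, 0.002, 0.0, 0.0085, 0.0, 0.0043, 0.0, 0.0126, 0.0, 0.0067, 0.0, 0.0166, 0.0, 0.009, 0.0, 0.0206, 0.0, 0.0117, 0.0, 0.0244, 0.0, 0.0144, 0.0, 0.028, 0.0, 0.017, 0.0, 0.0316, 0.0, 0.02, 0.0]'

```text
time: 11.22
tool_pos: [0.4549, 0.258, 0.1071]
tcp_rot: [1.892, 2.508, 0.0]
wrist_force: [-0.7, 0.1, -0.3]
width: 0.587
grip_force: 0.1
```

```bash
python3 - <<'E'
from h import *
look(); rows([],15.9)
E
```

```text
tcp in rest [0.1095 0.0315 0.1071]
scene blue [([306, 214, 4, 10, 23], array([307.3, 218.7]))]
wrist blue [([304, 297, 28, 52, 911], array([318.3, 323.2]))]
scene cap px by tilt: [(0, [311.6, 182.5], [330.7, 556.5]), (10, [310.2, 188.5], [334.5, 517.0]), (20, [308.6, 196.4], [336.2, 461.8]), (30, [306.8, 206.1], [335.6, 396.8]), (40, [304.8, 217.2], [332.6, 330.6]), (50, [303.0, 228.7], [327.7, 273.5]), (60, [301.2, 240.3], [321.9, 228.8]), (70, [299.8, 250.9], [315.8, 200.2])]
t 11.32 tcp [0.4546 0.258  0.1068] ytool 16.0 q [0.47 0.09 2.05 0.   1.   0.19] F [-0.06  0.3  -0.4 ] w 0.591
turn 0.0008754692794639141
```

step_arm --series '[0.003, 0.0, 0.0027, 0.0, 0.0059, 0.0, 0.0055, 0.0, 0.0088, 0.0, 0.0083, 0.0, 0.0115, 0.0, 0.0112, 0.0, 0.0142, 0.0, 0.0142, 0.0, 0.0167, 0.0, 0.0173, 0.0, 0.0192, 0.0, 0.0204, 0.0, 0.0215, 0.0, 0.0236, 0.0]'

```text
time: 12.32
tool_pos: [0.449, 0.2786, 0.0834]
tcp_rot: [-1.892, -2.508, 0.0]
wrist_force: [0.5, 0.2, 0.5]
width: 0.586
grip_force: 0.1
```

```bash
python3 - <<'E'
from h import *
look("w6"); rows([],15.9)
E
```

```text
tcp in rest [0.1309 0.0316 0.0834]
scene blue [([304, 230, 4, 8, 20], array([305.1, 233.2]))]
wrist blue [([305, 298, 27, 51, 833], array([318.9, 324.1]))]
scene cap px by tilt: [(0, [311.6, 182.5], [339.9, 671.5]), (10, [310.2, 188.5], [344.7, 633.7]), (20, [308.6, 196.4], [347.0, 573.8]), (30, [306.8, 206.1], [346.1, 498.5]), (40, [304.8, 217.2], [342.2, 418.8]), (50, [303.0, 228.7], [336.0, 347.9]), (60, [301.2, 240.3], [328.8, 291.1]), (70, [299.8, 250.9], [321.4, 252.9])]
t 12.43 tcp [0.4487 0.2785 0.0832] ytool 15.9 q [0.51 0.13 2.06 0.   0.95 0.23] F [-0.53  0.6   0.84] w 0.59
turn 0.000688022942739952
```

View pics/w6.png

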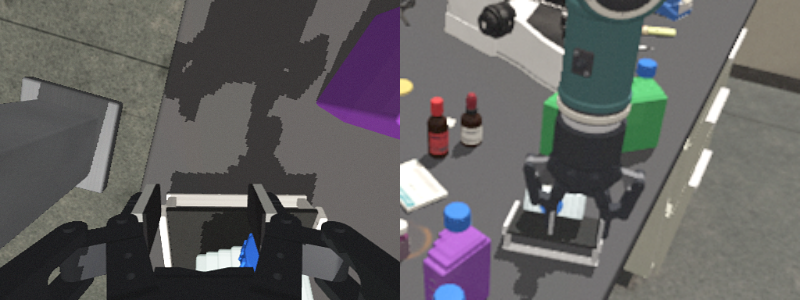

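The wrist view shows the cap still resting on the front finger at (250,250). The scene view shows it at about 53°, square over the bed. I continue along the arc.

step_arm --series '[0.0022, 0.0, 0.0033, 0.0, 0.0045, 0.0, 0.0067, 0.0, 0.0064, 0.0, 0.01, 0.0, 0.0083, 0.0, 0.0136, 0.0, 0.01, 0.0, 0.0171, 0.0, 0.0116, 0.0, 0.0207, 0.0, 0.0131, 0.0, 0.0244, 0.0, 0.014, 0.0, 0.0268, 0.0]'

```text
time: 13.42
tool_pos: [0.4451, 0.2919, 0.0566]
tcp_rot: [-1.892, -2.508, 0.0]
wrist_force: [0.3, 0.3, -0.7]
width: 0.595
grip_force: 0.2
```

```bash
python3 - <<'E'
from h import *
look(); rows([],15.9)
E
```

```text
tcp in rest [0.1448 0.0317 0.0566]
scene blue [([302, 243, 4, 10, 24], array([303.5, 247.9]))]
wrist blue [([306, 299, 26, 50, 792], array([319.3, 324.8]))]
scene cap px by tilt: [(0, [311.6, 182.5], [355.9, 830.2]), (10, [310.2, 188.5], [363.0, 795.9]), (20, [308.6, 196.4], [366.4, 727.9]), (30, [306.8, 206.1], [365.0, 633.9]), (40, [304.8, 217.2], [359.3, 530.2]), (50, [303.0, 228.7], [350.4, 435.9]), (60, [301.2, 240.3], [340.4, 359.6]), (70, [299.8, 250.9], [330.4, 307.1])]
t 13.53 tcp [0.445  0.2919 0.0565] ytool 15.9 q [0.53 0.17 2.07 0.   0.9  0.26] F [-0.1   0.1  -0.77] w 0.589
turn 0.00059572275912112
```

step_arm --series '[0.0008, 0.0, 0.0025, 0.0, 0.0015, 0.0, 0.005, 0.0, 0.0021, 0.0, 0.0075, 0.0, 0.0026, 0.0, 0.01, 0.0, 0.0031, 0.0, 0.0125, 0.0, 0.0035, 0.0, 0.015, 0.0, 0.0038, 0.0, 0.0175, 0.0, 0.004, 0.0, 0.019, 0.0]'

```text
time: 14.52
tool_pos: [0.4441, 0.2956, 0.0377]
tcp_rot: [-1.892, -2.508, 0.0]
wrist_force: [-0.2, 0.0, -0.4]
width: 0.59
grip_force: 0.0
```

```bash
python3 - <<'E'
from h import *
look("w7"); rows([],15.9)
E
```

```text
tcp in rest [0.1487 0.0317 0.0377]
scene blue [([292, 244, 8, 5, 21], array([295.6, 245.7])), ([301, 251, 4, 8, 17], array([302.6, 255. ]))]
wrist blue [([309, 305, 23, 44, 607], array([320.9, 327.2])), ([386, 351, 4, 8, 25], array([387.2, 354.1]))]
scene cap px by tilt: [(0, [311.6, 182.5], [373.3, 978.7]), (10, [310.2, 188.5], [383.4, 950.9]), (20, [308.6, 196.4], [388.2, 874.7]), (30, [306.8, 206.1], [386.2, 759.2]), (40, [304.8, 217.2], [378.0, 627.4]), (50, [303.0, 228.7], [365.6, 506.6]), (60, [301.2, 240.3], [352.1, 409.9]), (70, [299.8, 250.9], [339.2, 343.5])]
t 14.62 tcp [0.444  0.2956 0.0377] ytool 15.9 q [ 0.54  0.2   2.07 -0.    0.87  0.26] F [ 0.22 -0.09  0.26] w 0.589
turn 0.0004819937071092184
```

View pics/w7.png

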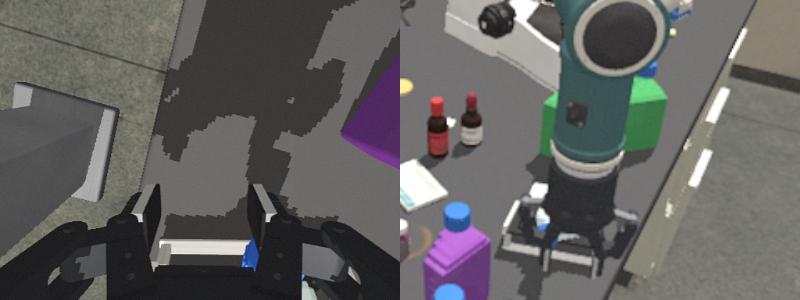

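The flask looks laid on the bed: scene cap at row 255, with the finger already sliding past. I retreat slowly forward first, then farther out and up.

step_arm --series '[0.0005, 0.0, 0.003, 0.0, 0.001, 0.0, 0.004, 0.0, 0.002, 0.0, 0.004, 0.0, 0.004, 0.0, 0.004, 0.0, 0.01, 0.0, 0.0, 0.0, 0.02, 0.0, 0.0, 0.0, 0.035, 0.0, 0.0, 0.0, 0.05, 0.0, 0.0, 0.0]'

```text
time: 15.62
tool_pos: [0.4301, 0.3451, 0.0379]
tcp_rot: [-1.892, -2.508, -0.0]
wrist_force: [-0.6, 0.1, 0.4]
width: 0.592
grip_force: 0.0
```

step_arm --series '[0.0, -0.01, -0.04, 0.0, 0.0, -0.02, -0.09, 0.0, -0.02, -0.03, -0.14, 0.0, -0.04, -0.09, -0.19, 0.0, -0.06, -0.14, -0.2, 0.0, -0.06, -0.2, -0.2, 0.0, -0.06, -0.2, -0.2, 0.0]'

```text
time: 16.5
tool_pos: [0.2518, 0.2306, 0.2381]
tcp_rot: [-1.89, -2.509, -0.002]
wrist_force: [0.3, 0.1, -0.5]
width: 0.589
grip_force: 0.0
```

```bash
python3 - <<'E'
from h import *
a=viewer.read_camera("scene");b=viewer.read_camera("top");rows([])
A=capmask(a,(270,225,330,290));B=capmask(b,(205,215,275,275));print(A,B,proj(a,capc(70)),proj(b,capc(70)))
if A and B:
    A=max(A,key=lambda z:z[0][4])[1];B=max(B,key=lambda z:z[0][4])[1]
    x,e=tri(a,A,b,B);q=np.load("rest.npy");print(e,R.from_euler("z",-q[2]).apply(x-np.r_[q[:2],0]))
c=lambda i,r,cc:cv2.resize(i[r:r+90,cc:cc+120,::-1],(400,300),interpolation=cv2.INTER_CUBIC)
cv2.imwrite("pics/end.png",np.hstack([c(a["image"],200,240),c(b["image"],195,200)]))
E
```

```text
t 16.6 tcp [0.2542 0.2317 0.2383] ytool 16.0 q [ 0.67 -0.42  2.22 -0.    1.33  0.39] F [ 0.72  0.   -0.03] w 0.594
[([290, 244, 15, 15, 180], array([297.4, 251.4]))] [([220, 240, 13, 15, 143], array([226. , 246.9]))] [299.8139529  250.87139354] [227.01121144 248.47640785]
0.000703756634935554 [ 0.12186775 -0.00445918  0.06564841]
```

View pics/end.png

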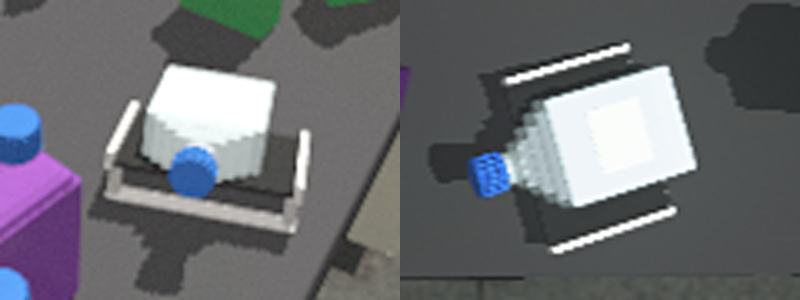

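The flask lies flat and square on the bed. Its cap measures x = 122, y = -4, z = 66 mm in the rest frame, as expected for lying flat, and the arm is clear.

```bash
python3 -c "
from h import *
print(job.finish_job())"
```

```text
the job is handed in; nothing more can be done
None
```

The culture flask lies flat and square on the slant bed with its cap out past the upper end and the arm clear of it; the job is handed in, but the interface gave no verdict.

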